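# Tally three picks on the tray keys

### The job

Tally the picks for this order: with the fingertips, gently push the white key at the front of each pick tray right down, first at the tray that holds the white label roll, then at the tray with the hand stamp, and last at the tray with the tape measure. A key stays down once pushed. Do not pick up, shift or tip anything: the goods stay in their trays and everything else on the bench stays where it is.

Things in the scene. Friction and masses are not known exactly. Their poses are not given: they have to be found in the camera images.
- key_roll (a joint): how far the tally key of the tray that holds the white label roll is pushed in, m: 0 to 0.002 at the start (up), 0.012 at its stop. The key slides straight down against about 3 N of friction, has no spring and stays where it is left
- key_roll_top (a point): centre of the top face of that key (moves with it). The key is a plain white block, its top 34 mm (x) by 52 mm (y), standing up to 15 mm proud of its 30 mm high grey housing at the front of the tray, so the top is at about z = 0.045 when up and 0.033 at its stop. x axis: away from the robot, into the tray, turned by the tray's yaw; z up
- tray_roll: pick tray that holds the white label roll, screwed to the bench: 148 mm deep (x) by 100 mm wide (y); origin at the centre of its underside; front 44 mm is the key housing (key centre at x = -0.052), behind it an open grey tray with 26 mm high, 3 mm thick walls and a 3 mm floor whose centre is at x = +0.023. The three trays are alike and differ only in what lies in them
- key_stamp (a joint): how far the tally key of the tray that holds the hand stamp is pushed in, m: 0 to 0.002 at the start (up), 0.012 at its stop. The key slides straight down against about 3 N of friction, has no spring and stays where it is left
- key_stamp_top (a point): centre of the top face of that key (moves with it). The key is a plain white block, its top 34 mm (x) by 52 mm (y), standing up to 15 mm proud of its 30 mm high grey housing at the front of the tray, so the top is at about z = 0.045 when up and 0.033 at its stop. x axis: away from the robot, into the tray, turned by the tray's yaw; z up
- tray_stamp: pick tray that holds the hand stamp, screwed to the bench: 148 mm deep (x) by 100 mm wide (y); origin at the centre of its underside; front 44 mm is the key housing (key centre at x = -0.052), behind it an open grey tray with 26 mm high, 3 mm thick walls and a 3 mm floor whose centre is at x = +0.023. The three trays are alike and differ only in what lies in them
- key_measure (a joint): how far the tally key of the tray that holds the tape measure is pushed in, m: 0 to 0.002 at the start (up), 0.012 at its stop. The key slides straight down against about 3 N of friction, has no spring and stays where it is left
- key_measure_top (a point): centre of the top face of that key (moves with it). The key is a plain white block, its top 34 mm (x) by 52 mm (y), standing up to 15 mm proud of its 30 mm high grey housing at the front of the tray, so the top is at about z = 0.045 when up and 0.033 at its stop. x axis: away from the robot, into the tray, turned by the tray's yaw; z up
- tray_measure: pick tray that holds the tape measure, screwed to the bench: 148 mm deep (x) by 100 mm wide (y); origin at the centre of its underside; front 44 mm is the key housing (key centre at x = -0.052), behind it an open grey tray with 26 mm high, 3 mm thick walls and a 3 mm floor whose centre is at x = +0.023. The three trays are alike and differ only in what lies in them
- label_roll: white label roll, 80 mm across and 48 mm high, lying flat, loose in its tray; origin at the centre of its underside
- stamp: hand stamp with a red knob on a black foot, 32 x 48 mm and 67 mm high, standing upright, loose in its tray; origin under its foot, z up
- tape_measure: yellow and black tape measure, 81 x 92 x 31 mm, lying flat, loose in its tray; origin at the centre of its underside
- mouse: bystander: black computer mouse, 108 x 62 mm, 34 mm high, lying loose at the back of the bench; origin at the centre of its underside
- ink_pad: bystander: flat black ink pad, 72 x 98 x 17 mm, loose behind the blue bag sealer; origin at the centre of its underside

How it is judged (in metres and radians):
On the way, in this order (a step that is already met when the one before it is completed fails the run):
1. the key of the white label roll is pushed down by the fingers (at least 8 of its 12 mm) (value of joint key_roll above 0.008 m and contact force between the fingers and tray_roll above 0.3 N), for 0.04 s.
2. the key of the hand stamp is pushed down by the fingers (at least 8 of its 12 mm) (value of joint key_stamp above 0.008 m and contact force between the fingers and tray_stamp above 0.3 N), for 0.04 s.
3. the key of the tape measure is pushed down by the fingers (at least 8 of its 12 mm) (value of joint key_measure above 0.008 m and contact force between the fingers and tray_measure above 0.3 N), for 0.04 s.
At the end, for the whole second after the job is handed in: all three keys are down by at least 8 of their 12 mm, pushed in the order label roll, stamp, tape measure; the label roll, stamp and tape measure rest within 20 mm of where they started, the stamp upright (value of joint each of key_roll, key_stamp, key_measure above 0.008 m and distance of each of label_roll, stamp, tape_measure from where it was at the start of the episode below 0.02 m and linear speed of each of label_roll, stamp, tape_measure below 0.02 m/s and angle between stamp's own z axis and vertical below 0.3 rad); the robot touches nothing.
It fails at once if the stamp's key is pushed in before the label roll's (value of joint key_stamp above 0.005 m and value of joint key_roll below 0.008 m).
It fails at once if the tape measure's key is pushed in before the stamp's (value of joint key_measure above 0.005 m and value of joint key_stamp below 0.008 m).
It fails at once if a key or tray is pushed hard (over 30 N) (contact force between any of the fingers, the arm and tray_roll above 30 N or contact force between any of the fingers, the arm and tray_stamp above 30 N or contact force between any of the fingers, the arm and tray_measure above 30 N).
It fails at once if the goods in the trays, the mouse or the ink pad are lifted, carried or pushed more than 20 mm (distance of any of label_roll, stamp, tape_measure, mouse, ink_pad from where it was at the start of the episode above 0.02 m).
It fails at once if the stamp is tipped over (angle between stamp's own z axis and vertical above 0.5 rad).
It also fails if it takes over 54 s, if anything falls off the work surface, if the arm or the gripper's body presses on something with over 40 N, if the wrist force passes 120 N, or if a joint passes its speed limit or range.

### The arm

A 6-joint arm with a two-finger parallel gripper is mounted at the origin on the work surface; the furniture and walls round the work are solid. World frame = base frame: x ahead of the robot, y to its left, z up, the work surface at z = 0. Lengths are in mm, angles in degrees, forces in N, time in s.
With the tool pointing down it reaches from about 275 to 825 mm from the base axis. Payload 5.2 kg.
Tool frame: the origin (TCP) lies on the mounting face of the last link; the fingertips stand 186 mm ahead of it and the grasp point (between the pads) lies 167 mm ahead of it; z points along the fingers, y is the line along which they close (so a half turn about z gives the same grasp; the last joint's range is limited). The gripper opens to 93 mm and grips with 3 to 60 N. Pads are 15 mm wide; open, the fingers measure 128 mm over their backs; the gripper's body (75 mm by 188 mm) begins 65 mm behind the grasp point.
Start: joints at [-50.409, 14.817, 87.949, -0, 77.235, -11.62], TCP at [428.719, -344.538, 404.753] pointing down, gripper open.
Joint ranges: [-179.93, 179.93], [-52.35, 119.4], [10.71, 147.94], [-69.91, 249.91], [12.55, 155.21], [-178.61, 178.61]. Speed limits (degrees/s): [147.25, 147.25, 180, 180, 180, 180].

### API

Orientations are given as [roll, pitch, yaw] about the fixed x, y, z axes, in that order (R = Rz(yaw) Ry(pitch) Rx(roll)).
In Python, from cell import bot gives the robot as it stands.
- The arm moves only by the tool servo_tool, never from a script. Its argument "motion" is a list of rows, each an object of numbers: "grip": the closure, from 0 (fully open) to 1 (shut); "dx", "dy", "dz": the shift along the tool's x, y, z in m; "turn": the turn about the tool's z in degrees. A call has exactly 8 rows; each row shifts and turns the commanded pose from where the row before left it, along the tool's axes as they then stand; what a row does not reach is not made up. A row lasts 1/8 s, in which the tool goes at most 62.5 mm and 10.7 degrees, less where a joint would pass 70% of its speed; a pose out of reach is approached as far as the arm can. A call with a gripper value outside its range is refused whole. The fingers move at their own pace and stop on an object; the grip force is fixed at half the most. Time passes only in rows, so rows that do not move let the fingers close, or fill a call up. It gives the time, the measured TCP pose, the force, the opening and the grip force at its end, in the units of the state.
- bot.observe(): the state, without advancing time (a new reading comes with each control period).
- bot.grab_frame(name): name is "side" or "top" or "wrist"; returns (picture, depth): 400x640x3 uint8, blue, green, red; 400x640 float32, mm along the optical axis (not along the pixel's ray), 0 where there is no reading.
- bot.camera_model(name): a dict with "vfov" (degrees; the focal length in pixels is half the picture's height over the tangent of half this angle, whatever the lens; pixels are square), "cx", "cy" (the principal point, pixels), "pose" (4x4, takes a point from camera to world coordinates). Camera axes: x right, y up, looking along -z (the intrinsics and any distortion apply to the point x, -y, -z); pixel columns grow to the right and rows downward; lengths in mm; the calibration is good to about 2 mm. The wrist camera is an equidistant fisheye: a pixel r from the principal point sees the ray r / f radians off the axis. A picture is of the moment at which its call begins: read the wrist's pose just before it. camera_model takes no time and is no camera call; for the wrist camera it gives the pose at the moment of the call.
- bot.job_done(): hands the job in; it is judged then, once.
Trained networks look in the newest picture that a camera, given by its name, has taken for a name from the list of things; names that differ only in an ending like _2 or _b are one class to them, and where a whole thing is asked for, a point or a joint stands for the part that bears it (a point fixed in the world has none). Each returns a list of dicts, best first, with "conf" (0 to 1); they miss things now and then, are a little off and sometimes report something else, mostly with a low value. They report only what shows in the picture. A call takes as long as a camera call.
- bot.recognise(camera, name): "rect" ([left, top, right, bottom] in pixels, round what is visible of it).
The state is a dict: "t": time; "joints": joint angles; "qd": joint speeds; "joint_efforts": joint torques, N m; "tool_pos": TCP position; "orientation": TCP orientation; "ft_force": force on the tool from outside, world axes, zero at the start; "wrist_torque": the same for the moment, N m; "grip_width": finger opening in mm; "finger_force": force on a finger pad.
Only numpy, scipy, OpenCV 4.12 (cv2) and the standard library are available. Lean on these libraries where they do the work, as an engineer would, in place of code of your own. Each camera call takes 0.05 s, during which the arm holds its last target. There are 200 camera calls.

## Working session

There is one attempt and no reset: what is moved stays moved. The work goes in short steps, Python scripts to look and compute and a tool call to move; the robot and the scene stay as the last step left them, time stands still between calls to the robot, and variables do not carry over. Pictures are saved under pics/ and viewed, at most 10 in all, crops included, and the job is handed in when it is done.

Besides the shell and the picture viewer there is one more tool, called after ">>>" as name(argument=value, ...), one argument or row to a line, values as JSON. servo_tool: Moves the arm, as the interface text tells. Its arguments: {"type":"object","properties":{"motion":{"type":"array","items":{"type":"object","properties":{"grip":{"type":"number"},"dx":{"type":"number"},"dy":{"type":"number"},"dz":{"type":"number"},"turn":{"type":"number"}}}}},"required":["motion"]}

```bash
mkdir -p pics
cat > h.py <<'E'
import numpy as np, cv2
from cell import bot
def world(cam,m,px,depth):
    f=200/np.tan(np.radians(m['vfov']/2)); u,v=px
    p=np.array([(u-m['cx'])/f*depth,-(v-m['cy'])/f*depth,-depth,1])
    return (np.array(m['pose'])@p)[:3]
E
python3 - <<'E'
from h import *
s=bot.observe(); print(s['t'],s['tool_pos'],s['orientation'],s['ft_force'],s['grip_width'])
for c in ['top','side']:
    im,d=bot.grab_frame(c); cv2.imwrite(f'pics/{c}0.png',im); np.save(c+'.npy',d)
    m=bot.camera_model(c); print(c,m['vfov'],m['cx'],m['cy'],[k for k in m],np.round(m['pose'],3).tolist())
    for n in ['tray_roll','key_roll_top','label_roll','stamp','tape_measure','mouse','ink_pad']:
        r=bot.recognise(c,n)
        for q in r[:4]:
            l,t,rr,b=q['rect']; u,v=(l+rr)/2,(t+b)/2
            dd=d[min(399,int(v)),min(639,int(u))]
            print(n,round(q['conf'],2),np.round(q['rect']).tolist(),np.round(world(c,m,(u,v),dd)).tolist())
E
```

```text
0.0 [ 428.57145464 -344.37336597  403.93592475] [-1.79898998e+02 -1.93018881e-02  5.12103812e+01] [ 0.08320746  0.18648198 -0.00083184] 92.73769523687761
top 50.7932546276663 317.37835040535396 196.01910547929785 ['vfov', 'cx', 'cy', 'pose'] [[0.03, 0.995, -0.091, 488.927], [-1.0, 0.03, -0.004, 39.009], [-0.002, 0.091, 0.996, 1123.247], [0.0, 0.0, 0.0, 1.0]]
tray_roll 0.68 [266.0, 209.0, 306.0, 268.0] [477.0, 120.0, 56.0]
tray_roll 0.65 [393.0, 215.0, 429.0, 246.0] [506.0, -201.0, 33.0]
key_roll_top 0.75 [276.0, 249.0, 293.0, 261.0] [434.0, 123.0, 47.0]
label_roll 0.67 [268.0, 212.0, 303.0, 238.0] [511.0, 126.0, -2.0]
stamp 0.43 [222.0, 197.0, 242.0, 210.0] [563.0, 270.0, 12.0]
tape_measure 0.65 [394.0, 214.0, 428.0, 245.0] [507.0, -200.0, 33.0]
tape_measure 0.32 [214.0, 226.0, 233.0, 240.0] [485.0, 280.0, 45.0]
mouse 0.93 [252.0, 136.0, 282.0, 172.0] [695.0, 180.0, 36.0]
ink_pad 0.5 [203.0, 179.0, 245.0, 245.0] [541.0, 292.0, -2.0]
side 52.12388930249911 327.9077614523294 205.59253561741923 ['vfov', 'cx', 'cy', 'pose'] [[-0.092, -0.784, 0.613, 1152.762], [0.996, -0.07, 0.059, 92.006], [-0.004, 0.616, 0.787, 825.001], [0.0, 0.0, 0.0, 1.0]]
tray_roll 0.56 [347.0, 166.0, 386.0, 225.0] [493.0, 126.0, 29.0]
tray_roll 0.32 [357.0, 171.0, 379.0, 185.0] [447.0, 127.0, 45.0]
key_roll_top 0.82 [356.0, 169.0, 378.0, 186.0] [444.0, 124.0, 43.0]
label_roll 0.56 [350.0, 182.0, 386.0, 215.0] [494.0, 130.0, 21.0]
stamp 0.51 [421.0, 211.0, 439.0, 229.0] [573.0, 275.0, 53.0]
stamp 0.34 [360.0, 172.0, 376.0, 184.0] [447.0, 128.0, 45.0]
tape_measure 0.81 [225.0, 178.0, 257.0, 205.0] [513.0, -190.0, 36.0]
mouse 0.56 [377.0, 255.0, 412.0, 300.0] [718.0, 194.0, 31.0]
ink_pad 0.58 [290.0, 237.0, 331.0, 261.0] [656.0, 3.0, 20.0]
```

Run:
```python
import cv2
a=cv2.imread('pics/top0.png')[110:310,180:460]; b=cv2.imread('pics/side0.png')[120:320,190:470]
cv2.imwrite('pics/a.png',cv2.resize(a,(800,571),interpolation=cv2.INTER_CUBIC)); cv2.imwrite('pics/b.png',cv2.resize(b,(800,571),interpolation=cv2.INTER_CUBIC))
```

```text
(no output)
```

View pics/a.png

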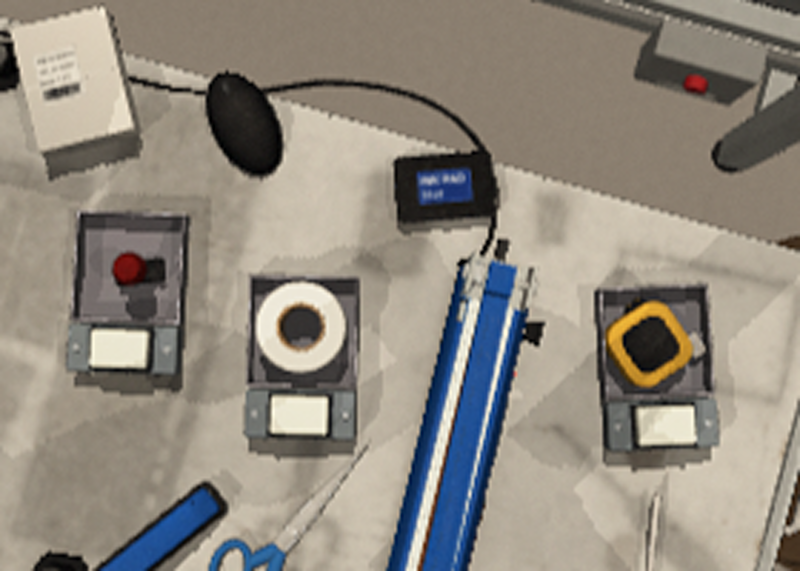

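View pics/b.png

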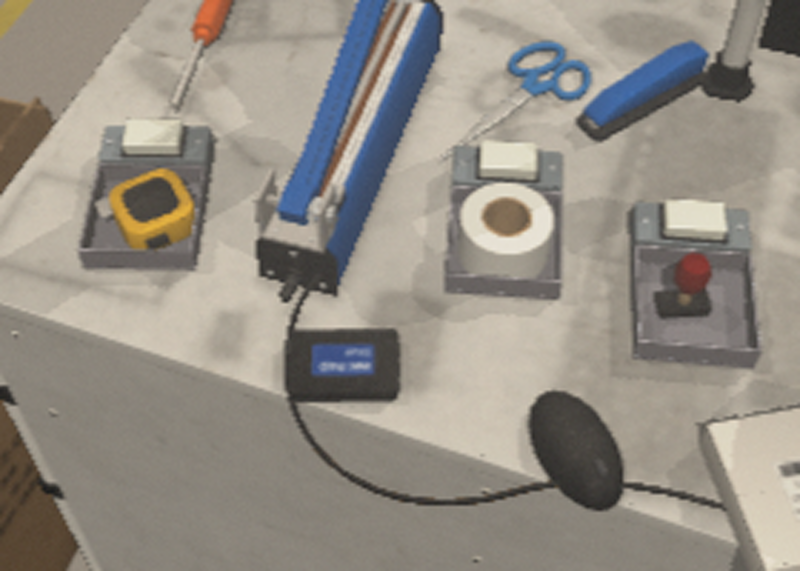

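The top crop shows, from left to right, the stamp tray (key at full-image px 222,232), the roll tray (key 285,255), the tall blue sealer, and the tape-measure tray (key 413,259). The side view agrees, with keys at (433,196), (368,175) and (244,167).

```bash
cat > keys.py <<'E'
from h import *
P={'stamp':((222,232),(433,196)),'roll':((285,255),(368,175)),'measure':((413,259),(244,167))}
M={c:bot.camera_model(c) for c in('top','side')}
def seg(c,p):
    im=cv2.imread(f'pics/{c}0.png'); mask=np.zeros((402,642),np.uint8)
    cv2.floodFill(im,mask,p,0,(9,)*3,(9,)*3,4|cv2.FLOODFILL_MASK_ONLY|cv2.FLOODFILL_FIXED_RANGE|(255<<8))
    k=mask[1:-1,1:-1]; return k
for n,(a,b) in P.items():
    o=[]
    for c,p in(('top',a),('side',b)):
        k=seg(c,p); v,u=np.nonzero(k); d=np.load(c+'.npy')
        cu,cv=(u.min()+u.max())/2,(v.min()+v.max())/2
        pts=np.array([world(c,M[c],(x,y),d[y,x]) for x,y in zip(u,v)])
        z=np.median(pts[:,2]); top=pts[abs(pts[:,2]-z)<6]
        r=cv2.minAreaRect(top[:,:2].astype(np.float32))
        print(n,c,len(u),(u.min(),v.min(),u.max(),v.max()),'depth',np.round(world(c,M[c],(cu,cv),np.median(d[k>0]))),'z',round(z,1),'rect',np.round(r[0]),np.round(r[1]),round(r[2],1))
        o.append((world(c,M[c],(u.mean(),v.mean()),1000.),np.array(M[c]['pose'])[:3,3]))
    A=np.zeros((3,3));B=np.zeros(3)
    for q,s in o:
        t=(q-s)/np.linalg.norm(q-s);I=np.eye(3)-np.outer(t,t);A+=I;B+=I@s
    print('  triang',np.round(np.linalg.solve(A,B),1))
d=np.load('top.npy'); v,u=np.mgrid[150:400,300:400]
pts=np.array([world('top',M['top'],(x,y),d[y,x]) for x,y in zip(u.ravel(),v.ravel())]); print('max z mid',pts[:,2].max(), pts[pts[:,2].argmax()])
E
python3 keys.py
```

```text
stamp top 204 (np.int64(212), np.int64(226), np.int64(230), np.int64(237)) depth [489. 287.  43.] z 43.4 rect [489. 287.] [28. 48.] 1.7
stamp side 173 (np.int64(424), np.int64(190), np.int64(443), np.int64(200)) depth [489. 290.  45.] z 44.8 rect [488. 289.] [46. 32.] 88.5
  triang [489.2 288.3  45.8]
roll top 193 (np.int64(275), np.int64(250), np.int64(293), np.int64(260)) depth [434. 124.  45.] z 44.9 rect [434. 124.] [26. 46.] 1.8
roll side 139 (np.int64(359), np.int64(170), np.int64(376), np.int64(178)) depth [434. 125.  46.] z 46.2 rect [433. 125.] [30. 44.] 2.7
  triang [434.4 123.2  47. ]
measure top 128 (np.int64(409), np.int64(253), np.int64(422), np.int64(264)) depth [ 435. -210.   45.] z 44.8 rect [ 436. -210.] [28. 34.] 0.3
measure side 104 (np.int64(234), np.int64(162), np.int64(250), np.int64(170)) depth [ 433. -204.   45.] z 46.1 rect [ 434. -205.] [32. 43.] 2.9
  triang [ 436.  -208.8   49.7]
max z mid 1123.2470555726409 [ 488.9274744    39.00900024 1123.24705557]
```

>>> servo_tool(
  motion=[
    {"grip": 1, "turn": 10.2},
    {"grip": 1, "turn": 10.2},
    {"grip": 1, "turn": 10.2},
    {"grip": 1, "turn": 10.2},
    {"grip": 1, "turn": 10.2},
    {"grip": 1},
    {"grip": 1},
    {"grip": 1},
  ],
)

```text
validation failed for argument at $.mo...
```

Run:
```python
from h import *
for c in('top','side'):
    m=bot.camera_model(c); d=np.load(c+'.npy'); v,u=np.nonzero(d>0)
    P=np.array([world(c,m,(x,y),d[y,x]) for x,y in zip(u,v)])
    for y0 in range(-400,401,50):
        row=[]
        for x0 in range(250,700,50):
            k=(abs(P[:,0]-x0-25)<25)&(abs(P[:,1]-y0-25)<25); row.append(int(P[k,2].max()) if k.any() else -1)
        print(c,y0,row)
s=bot.observe(); print(s['tool_pos'],s['orientation'],s['grip_width'],s['joints'])
```

```text
top -400 [-76, -79, -52, -46, 440, 347, 4, -1, -1]
top -350 [-46, 653, 646, 636, 637, 604, 5, 5, -1]
top -300 [6, 655, 348, 649, 640, 7, 5, 3, -1]
top -250 [25, 671, 663, 657, 40, 38, 29, 5, -1]
top -200 [30, 677, 669, 49, 38, 39, 31, 7, -1]
top -150 [6, 675, 6, 6, 27, 29, 26, 6, 2]
top -100 [5, 7, 5, 69, 77, 118, 118, 17, 5]
top -50 [182, 173, 161, 147, 133, 120, 120, 24, 22]
top 0 [602, 175, 157, 73, 66, 5, 5, 23, 23]
top 50 [567, 6, 11, 47, 54, 56, 28, 5, 5]
top 100 [13, 12, 10, 50, 56, 55, 52, 7, 6]
top 150 [14, 28, 23, 35, 54, 55, 27, 5, 37]
top 200 [37, 42, 31, 6, 33, 32, 28, 28, 32]
top 250 [46, 45, 6, 5, 48, 66, 69, 29, 39]
top 300 [296, 5, 5, 5, 49, 46, 29, 28, 39]
top 350 [295, 282, 4, 6, 6, 5, 6, 6, 41]
top 400 [327, 284, 5, 6, 5, 6, 510, 515, 524]
side -400 [-77, -78, -113, 372, 398, 348, 5, -789, -791]
side -350 [-1, 347, 348, 407, 406, 5, 5, 3, -789]
side -300 [4, 347, 349, 394, 29, 5, 5, 4, -788]
side -250 [21, 17, 17, 49, 46, 37, 30, 4, -789]
side -200 [31, 19, 18, 49, 47, 39, 30, 5, -788]
side -150 [5, 4, 5, 5, 28, 30, 26, 6, 4]
side -100 [4, 6, 4, 4, 65, 120, 120, 20, 4]
side -50 [178, 172, 163, 147, 135, 120, 120, 25, 21]
side 0 [188, 175, 156, 78, 69, 5, 5, 21, 21]
side 50 [358, 6, 12, 45, 53, 55, 30, 4, 5]
side 100 [13, 13, 11, 49, 56, 55, 54, 5, 5]
side 150 [14, 27, 23, 43, 55, 55, 28, 5, 37]
side 200 [12, 42, 36, 6, 33, 33, 29, 31, 31]
side 250 [49, 47, 4, 5, 48, 66, 71, 29, 38]
side 300 [297, 6, 5, 5, 47, 47, 30, 30, 39]
side 350 [296, 283, 4, 5, 5, 5, 5, 4, 40]
side 400 [300, 285, 6, 6, 6, 5, 511, 514, 518]
[ 428.7160113  -344.53842524  404.75638612] [-1.79999269e+02  3.32119799e-05  5.12111929e+01] 93.08745675712782 [-5.04090534e+01  1.48164386e+01  8.79488368e+01 -1.84240583e-04
  7.72354335e+01 -1.16202056e+01]
```

>>> servo_tool(
  motion=[
    {"dx": 0, "dy": 0, "dz": 0, "turn": -10.4, "grip": 1},
    {"dx": 0, "dy": 0, "dz": 0, "turn": -10.4, "grip": 1},
    {"dx": 0, "dy": 0, "dz": 0, "turn": -10.4, "grip": 1},
    {"dx": 0.04, "dy": -0.005, "dz": 0, "turn": 0, "grip": 1},
    {"dx": 0.04, "dy": -0.005, "dz": 0, "turn": 0, "grip": 1},
    {"dx": 0.04, "dy": -0.005, "dz": 0, "turn": 0, "grip": 1},
    {"dx": 0.04, "dy": -0.005, "dz": 0, "turn": 0, "grip": 1},
    {"dx": 0.04, "dy": -0.005, "dz": 0, "turn": 0, "grip": 1},
  ],
)

```text
t: 1.8
tool_pos: [430.2, -141.7, 404.9]
orientation: [180.0, 0.0, 82.4]
ft_force: [-0.7, 1.0, -0.0]
grip_width: 17.7
finger_force: 0.0
```

>>> servo_tool(
  motion=[
    {"dx": 0.044, "dy": -0.0054, "dz": 0, "turn": 0, "grip": 1},
    {"dx": 0.044, "dy": -0.0054, "dz": 0, "turn": 0, "grip": 1},
    {"dx": 0.044, "dy": -0.0054, "dz": 0, "turn": 0, "grip": 1},
    {"dx": 0.044, "dy": -0.0054, "dz": 0, "turn": 0, "grip": 1},
    {"dx": 0.044, "dy": -0.0054, "dz": 0, "turn": 0, "grip": 1},
    {"dx": 0.044, "dy": -0.0054, "dz": 0, "turn": 0, "grip": 1},
    {"dx": 0, "dy": 0, "dz": 0.05, "turn": 0, "grip": 1},
    {"dx": 0, "dy": 0, "dz": 0.04, "turn": 0, "grip": 1},
  ],
)

```text
t: 2.8
tool_pos: [432.8, 123.9, 313.8]
orientation: [179.9, -0.0, 82.5]
ft_force: [0.6, 0.1, -0.2]
grip_width: 0.7
finger_force: 0.0
```

>>> servo_tool(
  motion=[
    {"dx": 0, "dy": 0, "dz": 0.02, "turn": 0, "grip": 1},
    {"dx": 0, "dy": 0, "dz": 0.02, "turn": 0, "grip": 1},
    {"dx": 0, "dy": 0, "dz": 0.015, "turn": 0, "grip": 1},
    {"dx": 0, "dy": 0, "dz": 0.005, "turn": 0, "grip": 1},
    {"dx": 0, "dy": 0, "dz": 0.003, "turn": 0, "grip": 1},
    {"dx": 0, "dy": 0, "dz": 0, "turn": 0, "grip": 1},
    {"dx": 0, "dy": 0, "dz": 0, "turn": 0, "grip": 1},
    {"dx": 0, "dy": 0, "dz": 0, "turn": 0, "grip": 1},
  ],
)

```text
t: 3.8
tool_pos: [433.2, 123.0, 252.2]
orientation: [180.0, -0.0, 82.4]
ft_force: [0.2, -1.0, -0.3]
grip_width: 0.4
finger_force: 0.0
```

Run:
```python
from h import *
a=bot.grab_frame('side')[0][100:260,280:480]; b=bot.grab_frame('wrist')[0]
cv2.imwrite('pics/c.png',np.vstack([cv2.resize(a,(375,300)),cv2.resize(b,(375,234))]))
s=bot.observe(); print(s['tool_pos'],s['ft_force'])
```

```text
[433.18051476 122.98720991 251.98897582] [-0.66227973 -0.47068397  0.73318371]
```

View pics/c.png

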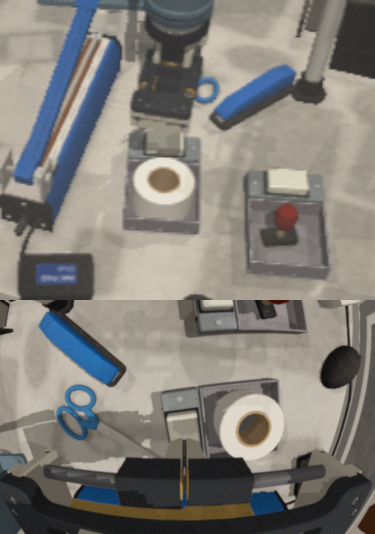

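The side view shows the closed fingers directly over the roll tray's key. The wrist view shows the key (183,420 in the montage) lined up with the fingertips, and the sealer clear.

>>> servo_tool(
  motion=[
    {"dx": 0, "dy": 0, "dz": 0.008, "turn": 0, "grip": 1},
    {"dx": 0, "dy": 0, "dz": 0.008, "turn": 0, "grip": 1},
    {"dx": 0, "dy": 0, "dz": 0.003, "turn": 0, "grip": 1},
    {"dx": 0, "dy": 0, "dz": 0.002, "turn": 0, "grip": 1},
    {"dx": 0, "dy": 0, "dz": 0.002, "turn": 0, "grip": 1},
    {"dx": 0, "dy": 0, "dz": 0.002, "turn": 0, "grip": 1},
    {"dx": 0, "dy": 0, "dz": 0.001, "turn": 0, "grip": 1},
    {"dx": 0, "dy": 0, "dz": 0, "turn": 0, "grip": 1},
  ],
)

```text
t: 4.9
tool_pos: [433.4, 123.0, 225.8]
orientation: [179.9, -0.0, 82.4]
ft_force: [0.1, -0.0, 0.8]
grip_width: 0.5
finger_force: 0.0
```

>>> servo_tool(
  motion=[
    {"dx": 0, "dy": 0, "dz": 0.001, "turn": 0, "grip": 1},
    {"dx": 0, "dy": 0, "dz": 0.001, "turn": 0, "grip": 1},
    {"dx": 0, "dy": 0, "dz": 0.001, "turn": 0, "grip": 1},
    {"dx": 0, "dy": 0, "dz": 0.001, "turn": 0, "grip": 1},
    {"dx": 0, "dy": 0, "dz": 0.0005, "turn": 0, "grip": 1},
    {"dx": 0, "dy": 0, "dz": 0.0005, "turn": 0, "grip": 1},
    {"dx": 0, "dy": 0, "dz": 0.0005, "turn": 0, "grip": 1},
    {"dx": 0, "dy": 0, "dz": 0.0005, "turn": 0, "grip": 1},
  ],
)

```text
t: 5.9
tool_pos: [433.3, 123.0, 219.8]
orientation: [180.0, -0.0, 82.4]
ft_force: [1.5, -0.3, 2.3]
grip_width: 0.5
finger_force: 1.4
```

>>> servo_tool(
  motion=[
    {"dx": 0, "dy": 0, "dz": 0.0003, "turn": 0, "grip": 1},
    {"dx": 0, "dy": 0, "dz": 0, "turn": 0, "grip": 1},
    {"dx": 0, "dy": 0, "dz": 0.0003, "turn": 0, "grip": 1},
    {"dx": 0, "dy": 0, "dz": 0, "turn": 0, "grip": 1},
    {"dx": 0, "dy": 0, "dz": 0, "turn": 0, "grip": 1},
    {"dx": 0, "dy": 0, "dz": 0, "turn": 0, "grip": 1},
    {"dx": 0, "dy": 0, "dz": 0, "turn": 0, "grip": 1},
    {"dx": 0, "dy": 0, "dz": 0, "turn": 0, "grip": 1},
  ],
)

```text
t: 6.9
tool_pos: [433.0, 123.0, 219.3]
orientation: [-180.0, 0.0, 82.4]
ft_force: [1.6, 0.4, 5.4]
grip_width: 0.3
finger_force: 2.7
```

>>> servo_tool(
  motion=[
    {"dx": 0, "dy": 0, "dz": -0.04, "turn": 0, "grip": 1},
    {"dx": 0, "dy": 0, "dz": -0.05, "turn": 0, "grip": 1},
    {"dx": 0.0342, "dy": 0.0067, "dz": 0, "turn": 0, "grip": 1},
    {"dx": 0.0342, "dy": 0.0067, "dz": 0, "turn": 0, "grip": 1},
    {"dx": 0.0342, "dy": 0.0067, "dz": 0, "turn": 0, "grip": 1},
    {"dx": 0.0342, "dy": 0.0067, "dz": 0, "turn": 0, "grip": 1},
    {"dx": 0.0342, "dy": 0.0067, "dz": 0, "turn": 0, "grip": 1},
    {"dx": 0, "dy": 0, "dz": 0, "turn": 0, "grip": 1},
  ],
)

```text
t: 7.9
tool_pos: [488.4, 289.6, 307.9]
orientation: [-179.9, 0.1, 82.6]
ft_force: [0.4, -0.6, 0.0]
grip_width: 0.7
finger_force: 0.0
```

Run:
```python
from h import *
c='top'; im,d=bot.grab_frame(c); m=bot.camera_model(c)
cs,ds=bot.grab_frame('side'); ms=bot.camera_model('side')
def med(c,m,d,u,v): return np.round(np.median([world(c,m,(x,y),d[y,x]) for x in range(u-4,u+5) for y in range(v-2,v+3)],0),1)
print('roll',med('top',m,d,284,257),med('side',ms,ds,368,178)); print('measure',med('top',m,d,414,259),med('side',ms,ds,243,167))
s=bot.observe(); print(s['tool_pos'],s['ft_force'])
cv2.imwrite('pics/d.png',np.vstack([cv2.resize(im[130:290,190:440],(500,320)),cv2.resize(cs[120:260,220:470],(500,280))]))
```

```text
roll [428.6 124.5  32.5] [436.4 127.4  33.6]
measure [ 434.  -206.    44.4] [ 437.6 -200.    46.1]
[488.0247886  287.79265227 308.0468921 ] [-0.41495483 -0.00887559  0.22800108]
```

View pics/d.png

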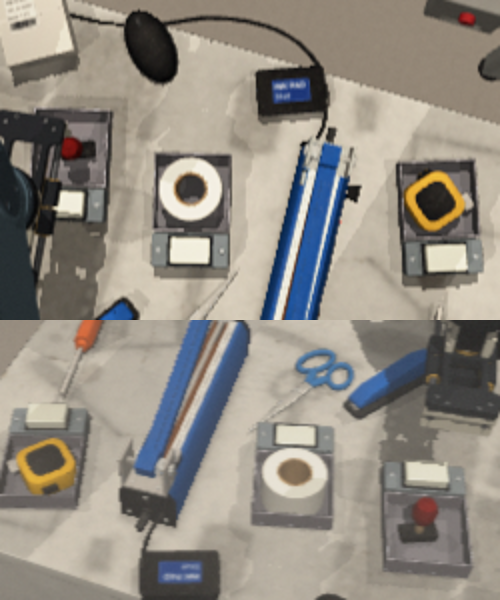

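The roll key now reads z≈33, so it is fully down, and nothing else has moved. Next is the stamp key.

>>> servo_tool(
  motion=[
    {"dx": 0, "dy": 0, "dz": 0.03, "turn": 0, "grip": 1},
    {"dx": 0, "dy": 0, "dz": 0.025, "turn": 0, "grip": 1},
    {"dx": 0, "dy": 0, "dz": 0.012, "turn": 0, "grip": 1},
    {"dx": 0, "dy": 0, "dz": 0.005, "turn": 0, "grip": 1},
    {"dx": 0, "dy": 0, "dz": 0.003, "turn": 0, "grip": 1},
    {"dx": 0, "dy": 0, "dz": 0.002, "turn": 0, "grip": 1},
    {"dx": 0, "dy": 0, "dz": 0.002, "turn": 0, "grip": 1},
    {"dx": 0, "dy": 0, "dz": 0.001, "turn": 0, "grip": 1},
  ],
)

```text
t: 9.0
tool_pos: [489.0, 288.1, 229.6]
orientation: [180.0, -0.0, 82.4]
ft_force: [-1.6, -0.4, 3.5]
grip_width: 0.6
finger_force: 1.5
```

>>> servo_tool(
  motion=[
    {"dx": 0, "dy": 0, "dz": 0.001, "turn": 0, "grip": 1},
    {"dx": 0, "dy": 0, "dz": 0.001, "turn": 0, "grip": 1},
    {"dx": 0, "dy": 0, "dz": 0.001, "turn": 0, "grip": 1},
    {"dx": 0, "dy": 0, "dz": 0.001, "turn": 0, "grip": 1},
    {"dx": 0, "dy": 0, "dz": 0.001, "turn": 0, "grip": 1},
    {"dx": 0, "dy": 0, "dz": 0.001, "turn": 0, "grip": 1},
    {"dx": 0, "dy": 0, "dz": 0.0005, "turn": 0, "grip": 1},
    {"dx": 0, "dy": 0, "dz": 0, "turn": 0, "grip": 1},
  ],
)

```text
t: 10.0
tool_pos: [489.0, 288.1, 222.6]
orientation: [180.0, -0.0, 82.4]
ft_force: [2.2, 0.4, 2.4]
grip_width: 0.5
finger_force: 1.1
```

Tip z is now about 36.6. I'll go down a further 3 mm to the stop.

>>> servo_tool(
  motion=[
    {"dx": 0, "dy": 0, "dz": 0.001, "turn": 0, "grip": 1},
    {"dx": 0, "dy": 0, "dz": 0.001, "turn": 0, "grip": 1},
    {"dx": 0, "dy": 0, "dz": 0.0005, "turn": 0, "grip": 1},
    {"dx": 0, "dy": 0, "dz": 0.0003, "turn": 0, "grip": 1},
    {"dx": 0, "dy": 0, "dz": 0.0003, "turn": 0, "grip": 1},
    {"dx": 0, "dy": 0, "dz": 0, "turn": 0, "grip": 1},
    {"dx": 0, "dy": 0, "dz": 0, "turn": 0, "grip": 1},
    {"dx": 0, "dy": 0, "dz": 0, "turn": 0, "grip": 1},
  ],
)

```text
t: 11.0
tool_pos: [488.9, 288.0, 219.5]
orientation: [-180.0, 0.0, 82.4]
ft_force: [1.5, 1.2, 2.1]
grip_width: 0.5
finger_force: 1.3
```

>>> servo_tool(
  motion=[
    {"dx": 0, "dy": 0, "dz": -0.045, "turn": 0, "grip": 1},
    {"dx": 0, "dy": 0, "dz": -0.045, "turn": 0, "grip": 1},
    {"dx": 0, "dy": 0, "dz": -0.045, "turn": 0, "grip": 1},
    {"dx": 0, "dy": 0, "dz": -0.05, "turn": 0, "grip": 1},
    {"dx": -0.0414, "dy": 0.0009, "dz": 0, "turn": 0, "grip": 1},
    {"dx": -0.0414, "dy": 0.0009, "dz": 0, "turn": 0, "grip": 1},
    {"dx": -0.0414, "dy": 0.0009, "dz": 0, "turn": 0, "grip": 1},
    {"dx": -0.0414, "dy": 0.0009, "dz": 0, "turn": 0, "grip": 1},
  ],
)

```text
t: 12.0
tool_pos: [469.5, 122.2, 403.7]
orientation: [-179.8, 0.0, 82.4]
ft_force: [0.3, -0.6, -0.1]
grip_width: 0.5
finger_force: 0.0
```

>>> servo_tool(
  motion=[
    {"dx": -0.0414, "dy": 0.0009, "dz": 0, "turn": 0, "grip": 1},
    {"dx": -0.0414, "dy": 0.0009, "dz": 0, "turn": 0, "grip": 1},
    {"dx": -0.0414, "dy": 0.0009, "dz": 0, "turn": 0, "grip": 1},
    {"dx": -0.0414, "dy": 0.0009, "dz": 0, "turn": 0, "grip": 1},
    {"dx": -0.0414, "dy": 0.0009, "dz": 0, "turn": 0, "grip": 1},
    {"dx": -0.0414, "dy": 0.0009, "dz": 0, "turn": 0, "grip": 1},
    {"dx": -0.0414, "dy": 0.0009, "dz": 0, "turn": 0, "grip": 1},
    {"dx": -0.0414, "dy": 0.0009, "dz": 0, "turn": 0, "grip": 1},
  ],
)

```text
t: 13.0
tool_pos: [433.0, -206.7, 403.6]
orientation: [-179.8, -0.1, 82.4]
ft_force: [-0.0, -1.0, 0.9]
grip_width: 0.2
finger_force: 0.0
```

Run:
```python
from h import *
im,d=bot.grab_frame('top'); m=bot.camera_model('top')
cs,ds=bot.grab_frame('side'); ms=bot.camera_model('side')
def med(c,m,d,u,v): return np.round(np.median([world(c,m,(x,y),d[y,x]) for x in range(u-4,u+5) for y in range(v-2,v+3)],0),1)
print('stamp',med('top',m,d,222,234),med('side',ms,ds,433,198)); print('measure',med('side',ms,ds,243,167))
s=bot.observe(); print(s['tool_pos'],s['ft_force'])
```

```text
stamp [482.5 286.6  33.3] [489.9 290.3  33.9]
measure [ 437.  -199.8   46.1]
[ 433.12438885 -208.70982185  403.53788679] [ 0.52139216  0.7669143  -0.74631084]
```

The stamp key reads z≈33, so it is down. Now the measure key.

>>> servo_tool(
  motion=[
    {"dx": -0.0, "dy": 0, "dz": 0.045, "turn": 0, "grip": 1},
    {"dx": 0, "dy": 0, "dz": 0.045, "turn": 0, "grip": 1},
    {"dx": 0.002, "dy": 0, "dz": 0.04, "turn": 0, "grip": 1},
    {"dx": 0, "dy": 0, "dz": 0.02, "turn": 0, "grip": 1},
    {"dx": 0, "dy": 0, "dz": 0.01, "turn": 0, "grip": 1},
    {"dx": 0, "dy": 0, "dz": 0.005, "turn": 0, "grip": 1},
    {"dx": 0, "dy": 0, "dz": 0.002, "turn": 0, "grip": 1},
    {"dx": 0, "dy": 0, "dz": 0.001, "turn": 0, "grip": 1},
  ],
)

```text
t: 14.1
tool_pos: [434.5, -203.9, 237.1]
orientation: [179.9, 0.0, 82.4]
ft_force: [-0.3, 0.9, 0.8]
grip_width: 0.7
finger_force: 0.0
```

>>> servo_tool(
  motion=[
    {"dx": 0, "dy": 0, "dz": 0.002, "turn": 0, "grip": 1},
    {"dx": 0, "dy": 0, "dz": 0.002, "turn": 0, "grip": 1},
    {"dx": 0, "dy": 0, "dz": 0.002, "turn": 0, "grip": 1},
    {"dx": 0, "dy": 0, "dz": 0.002, "turn": 0, "grip": 1},
    {"dx": 0, "dy": 0, "dz": 0.0015, "turn": 0, "grip": 1},
    {"dx": 0, "dy": 0, "dz": 0.001, "turn": 0, "grip": 1},
    {"dx": 0, "dy": 0, "dz": 0.001, "turn": 0, "grip": 1},
    {"dx": 0, "dy": 0, "dz": 0.001, "turn": 0, "grip": 1},
  ],
)

```text
t: 15.1
tool_pos: [434.3, -203.9, 224.0]
orientation: [180.0, 0.0, 82.4]
ft_force: [-1.3, 0.2, 2.4]
grip_width: 0.7
finger_force: 1.5
```

>>> servo_tool(
  motion=[
    {"dx": 0, "dy": 0, "dz": 0.001, "turn": 0, "grip": 1},
    {"dx": 0, "dy": 0, "dz": 0.001, "turn": 0, "grip": 1},
    {"dx": 0, "dy": 0, "dz": 0.001, "turn": 0, "grip": 1},
    {"dx": 0, "dy": 0, "dz": 0.0008, "turn": 0, "grip": 1},
    {"dx": 0, "dy": 0, "dz": 0.0005, "turn": 0, "grip": 1},
    {"dx": 0, "dy": 0, "dz": 0, "turn": 0, "grip": 1},
    {"dx": 0, "dy": 0, "dz": 0, "turn": 0, "grip": 1},
    {"dx": 0, "dy": 0, "dz": 0, "turn": 0, "grip": 1},
  ],
)

```text
t: 16.1
tool_pos: [434.3, -203.8, 219.7]
orientation: [180.0, -0.0, 82.4]
ft_force: [0.2, -1.9, 0.2]
grip_width: 0.3
finger_force: 0.5
```

>>> servo_tool(
  motion=[
    {"dx": 0, "dy": 0, "dz": -0.03, "turn": 0, "grip": 1},
    {"dx": 0, "dy": 0, "dz": -0.045, "turn": 0, "grip": 1},
    {"dx": 0, "dy": 0, "dz": -0.045, "turn": 0, "grip": 1},
    {"dx": 0, "dy": 0, "dz": -0.045, "turn": 0, "grip": 1},
    {"dx": -0.03, "dy": 0, "dz": 0, "turn": 0, "grip": 1},
    {"dx": -0.03, "dy": 0, "dz": 0, "turn": 0, "grip": 1},
    {"dx": -0.03, "dy": 0, "dz": 0, "turn": 0, "grip": 1},
    {"dx": -0.03, "dy": 0, "dz": 0, "turn": 0, "grip": 1},
  ],
)

```text
t: 17.1
tool_pos: [418.0, -323.3, 384.3]
orientation: [-179.9, -0.1, 82.4]
ft_force: [-0.2, -0.5, 0.8]
grip_width: 0.2
finger_force: 0.0
```

Run:
```python
from h import *
im,d=bot.grab_frame('top'); m=bot.camera_model('top')
cs,ds=bot.grab_frame('side'); ms=bot.camera_model('side')
def med(c,m,d,u,v): return np.round(np.median([world(c,m,(x,y),d[y,x]) for x in range(u-4,u+5) for y in range(v-2,v+3)],0),1)
for n,a,b in(('stamp',(222,234),(433,198)),('roll',(284,257),(368,178)),('measure',(414,261),(242,170))): print(n,med('top',m,d,*a),med('side',ms,ds,*b))
s=bot.observe(); print(s['t'],s['tool_pos'],s['ft_force'])
cv2.imwrite('pics/e.png',np.vstack([cv2.resize(im[130:290,190:440],(500,320)),cv2.resize(cs[120:260,220:470],(500,280))]))
```

```text
stamp [482.5 286.7  32.7] [488.9 290.5  34.1]
roll [428.6 124.6  32.5] [436.7 127.5  33.8]
measure [ 428.4 -208.8   33. ] [ 437.5 -204.9   34.5]
17.2 [ 417.87591348 -324.94174376  384.11416271] [0.48982727 1.00606823 0.057845  ]
```

View pics/e.png

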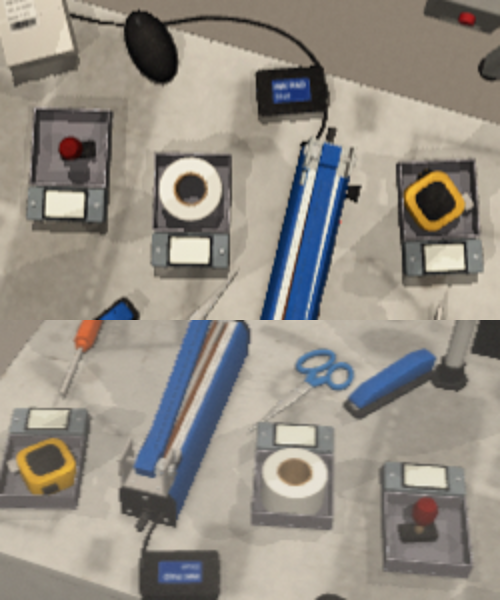

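All three keys read z≈33 in both views. The goods have not moved, the stamp is upright, and the arm is clear.

```bash
python3 -c "
from cell import bot
print(bot.job_done())"
```

```text
the job is handed in; nothing more can be done
None
```

I pushed all three keys fully down in the order label roll, stamp, tape measure; the goods stayed in place and I handed the job in at about 17 s, but no verdict came back.

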